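Slide a wafer carrier under the microscope

TASK

Pick up the carrier that holds the violet wafer and set it down gently, knob end outermost, on the microscope's open loading ledge, short of the red bridge, and let go of it there. Then take it by its black knob and slide it along the channel, under the red bridge and the green ring light, until it is fully home against the end stop, and let go. Keep the carrier level, do not touch the microscope's head, and leave the empty carrier and everything else where they are.

Things in the scene. Friction and masses are not known exactly. Their poses are not given: they have to be found in the camera images.
- carrier: Carrier to load: aluminium bar 180 long (x) x 50 wide (y) x 18 mm thick, 0.32 to 0.56 kg, flat on the table at first. Origin: centre of its underside. A violet disc (wafer, 41 mm across) is sunk in it 50 mm from the origin towards +x; a black upright knob stands 74 mm from it towards -x. Carry it by its long sides at the middle: held by the knob alone it tends to droop.
- carrier_knob: That carrier's knob, rigidly fixed to it: round, 24 mm in diameter, standing from 18 to 54 mm above the carrier's underside. Origin: on the knob's axis, level with the carrier's underside. Axes as the carrier's.
- spare: Empty carrier, to be left alone: same size, frame and knob, but an open square window (42 mm) where the other has its wafer. It lies flat on the table beside the other; which of the two places holds which varies.
- station: Microscope base, fixed, 50 mm high, x -190 to +200, y -70 to +130 mm. Origin: on the table plane under the middle line of ledge and channel; +x is the way the carrier slides home, +y points to the column (32 mm thick, at x 120, y 100 mm, 315 mm tall). The floor of ledge and channel is one flat surface 50 mm above the table. Ledge: x -190 to 0 mm, 96 mm wide, open, nothing stands on it.
- mouth (a point): Start of the channel, on the floor at base x = 0, y = 0. The rails, 12 mm high, flare from about 82 mm apart here to 56 mm apart at x = 31 mm, then run straight to the end stop.
- bridge (a point): Floor point under the middle of the red bridge, base x = 55 mm (bridge x 50 to 60 mm). Opening 60 mm wide between its legs and 27 mm high, top of its bar 37 mm above the floor: the 18 mm carrier passes under it, the knob does not.
- stop (a point): Foot of the face of the steel end stop, on the floor, base x = 160 mm, y = 0. The stop is rigid and 16 mm high.
- head: Microscope head, fixed, over the channel, not to be touched. Origin: centre of the underside of the green ring light (80 mm across), 42 mm above the channel floor, at base x = 120, y = 0. Above it a body up to 84 mm across and 196 mm tall, an arm to the column at +y, and two eyepieces leaning to +x (away from the ledge), reaching 125 mm out and 250 mm up from this origin.
- ledge (a point): Floor point of the ledge (base x = -85, y = 0 mm), a good place for the carrier's origin when set down, its +x along the base's +x: its front end is then 5 mm inside the flared mouth.
- home (a point): Floor point of the channel (base x = 70, y = 0 mm) where the carrier's origin lies when its front end touches the end stop; the wafer is then under the ring light and the knob at base x = -4 mm, about 70 mm clear of the ring light.
- bottle: Bystander: white bottle with red cap, 60 mm across, 150 mm tall. Origin under its centre.
- wafer_box: Bystander: round flat blue box, 100 mm across, 28 mm high. Origin under its centre.
- tweezers: Bystander: steel tweezers lying flat, 128 mm long (x), 20 mm wide, 8 mm high. Origin at the middle.
- dish: Bystander: shallow glass dish, 90 mm across, 18 mm high. Origin under its centre.
- jar: Bystander: amber jar with black cap, 72 mm across, 80 mm tall. Origin under its centre.
Things that resemble listed ones, but are neither listed nor needed, are in the scene too. What is shaped like the carrier but orange or pink is not meant.

How it is judged:
By the outcome, as a careful person would: the job done as asked, in the order asked, and still so for the second after the job is handed in, with the robot touching nothing.
It also fails if it takes over 58 s, if anything falls off the work surface, if the arm or the gripper's body presses on something with over 40 N, if the wrist force passes 120 N, or if a joint passes its speed limit or range.

ROBOT

A 7-joint arm with a two-finger parallel gripper is mounted at the origin on the work surface. World frame = base frame: x ahead of the robot, y to its left, z up, the work surface at z = 0. Lengths are in m, angles in degrees, forces in N, time in s.
With the tool pointing down it reaches from about 0.425 to 0.875 m from the base axis. Payload 8.4 kg.
Tool frame: the origin (TCP) lies on the mounting face of the last link; the fingertips stand 173 mm ahead of it and the grasp point (between the pads) lies 155 mm ahead of it; z points along the fingers, y is the line along which they close (so a half turn about z gives the same grasp; the last joint's range is limited). The gripper opens to 85 mm and grips with 20 to 120 N. Pads are 22 mm wide; open, the fingers measure 114 mm over their backs; the gripper's body (76 mm by 85 mm) begins 54 mm behind the grasp point. The pads swing forward as they close: fully open they stand 13 mm farther back than shut.
Start: joints at [-82.632, 19.091, 2.286, 83.961, -0.768, 76.965, -3.352], TCP at [0.147, 0.633, 0.405] pointing down, gripper open.
Joint ranges: [-147.57, 147.57], [-21.85, 119.76], [-74.77, 79.35], [14.55, 137.4], [-85.83, 265.84], [4.83, 119.75], [-152.11, 152.11]. Speed limits (degrees/s): [127.2, 127.2, 159.86, 159.86, 180, 180, 180].

INTERFACE

Orientations are given as a 3x3 rotation matrix whose columns are the frame's x, y, z axes.
In Python, from rig import manip gives the robot as it stands.
- The arm moves only by the tool drive_tool, never from a script. Its argument "series" is a list of rows, each a list of 3 entries, a list of its own where there are three numbers: the shift along the tool's x, y, z in mm, then the turn, a rotation vector about the tool's x, y, z in rad, then the closure, from -1 (fully open) to 1 (shut), so that 0 is half open. In form: [[[x, y, z], [ax, ay, az], gripper], ...]. A call has 1 to 8 rows; each row is the pose to reach, as a shift and turn from the pose commanded when the call began, along the tool's axes at that moment; what a row does not reach only later rows make up. A row lasts 1/8 s, in which the tool goes at most 62.5 mm and 10.7 degrees, less where a joint would pass 70% of its speed; a pose out of reach is approached as far as the arm can. A call with a gripper value outside its range is refused whole. The fingers move at their own pace and stop on an object; "newtons" is the grip in N (left out, the last holds). Time passes only in rows, so rows that repeat a pose let the fingers close. It gives the time, the measured TCP pose, the force, the opening and the grip force at its end, in the units of the state.
- manip.state(): the state, without advancing time (a new reading comes with each control period).
- manip.snapshot(name): name is "side" or "top" or "wrist"; returns (picture, depth): 384x512x3 uint8, blue, green, red; 384x512 float32, m along the optical axis (not along the pixel's ray), 0 where there is no reading.
- manip.camera_model(name): a dict with "fovy" (degrees; the focal length in pixels is half the picture's height over the tangent of half this angle, whatever the lens; pixels are square), "cx", "cy" (the principal point, pixels), "dist" ([k1, k2, p1, p2, k3] as OpenCV has them; the pictures are not rectified), "xyz" and "orientation" of the camera in the world; the wrist camera has in their place "mount" (4x4, takes a point from camera to tool coordinates, whose origin is the TCP and whose axes are the flange's). Camera axes: x right, y down, z forward; pixel columns grow to the right and rows downward; lengths in m; the calibration is good to about 2 mm. A picture is of the moment at which its call begins: read the wrist's pose just before it. camera_model takes no time and is no camera call.
- manip.hand_in(): hands the job in; it is judged then, once.
The state is a dict: "time": time; "q": joint angles; "joint_vel": joint speeds; "effort": joint torques, N m; "position": TCP position; "tcp_rot": TCP orientation; "wrist_force": force on the tool from outside, world axes, zero at the start; "wrist_torque": the same for the moment, N m; "width": finger opening in m; "gripper_force": force on a finger pad.
Only numpy, scipy, OpenCV 4.12 (cv2) and the standard library are available. Lean on these libraries where they do the work, as an engineer would, in place of code of your own. Each camera call takes 0.05 s, during which the arm holds its last target. There are 200 camera calls.

## Working session

There is one attempt and no reset: what is moved stays moved. The work goes in short steps, Python scripts to look and compute and a tool call to move; the robot and the scene stay as the last step left them, time stands still between calls to the robot, and variables do not carry over. Pictures are saved under pics/ and viewed, at most 10 in all, crops included, and the job is handed in when it is done.

Besides the shell and the picture viewer there is one more tool, called as a command line: name --argument value ..., lists and objects as JSON in quotes. drive_tool: Moves the arm, as the interface text tells. Its arguments: {"type":"object","properties":{"series":{"type":"array"},"newtons":{"type":"number"}},"required":["series"]}

```bash
mkdir -p pics; cat > h.py <<'E'
import numpy as np, cv2
from rig import manip
def cam(name, st=None):
    m=manip.camera_model(name); f=192/np.tan(np.radians(m["fovy"])/2)
    K=np.array([[f,0,m["cx"]],[0,f,m["cy"]],[0,0,1.]])
    if "mount" in m:
        st=st or manip.state(); M=np.array(m["mount"]); R0=np.array(st["tcp_rot"]); p0=np.array(st["position"])
        R=R0@M[:3,:3]; t=R0@M[:3,3]+p0
    else: R=np.array(m["orientation"]); t=np.array(m["xyz"])
    return K,np.array(m["dist"],float),R,t
def rays(c,uv):
    K,d,R,t=c
    n=cv2.undistortPoints(np.array(uv,float).reshape(-1,1,2),K,d).reshape(-1,2)
    return np.c_[n,np.ones(len(n))]@R.T
def plane(c,uv,z):
    r=rays(c,uv); return c[3]+r*((z-c[3][2])/r[:,2])[:,None]
def proj(c,P):
    K,d,R,t=c
    return cv2.projectPoints((np.array(P,float).reshape(-1,3)-t)@R,np.zeros(3),np.zeros(3),K,d)[0].reshape(-1,2)
E
python3 - <<'E'
from h import *
s=manip.state(); print(s)
for n in ("top","side"):
    im,d=manip.snapshot(n); cv2.imwrite(f"pics/{n}0.png",im); np.savez(f"pics/{n}0.npz",im=im,d=d)
    print(n,manip.camera_model(n))
print(manip.camera_model("wrist"))
E
```

```text
{'time': 0.0, 'q': array([-82.63068655,  19.13297116,   2.28290952,  84.01152081,
        -0.76891502,  76.96551626,  -3.35080176]), 'joint_vel': array([ 0.01563647,  0.07711975,  0.05833103, -0.03582637, -0.05566359,
       -0.03871057,  0.0174565 ]), 'effort': array([ 1.44847570e-03, -6.58531451e+01,  1.36638399e+00, -4.05571640e+01,
        1.67705520e-02,  1.24136082e-02, -2.85469184e-05]), 'position': array([0.14675451, 0.63303674, 0.40380299]), 'tcp_rot': array([[-9.74166668e-01,  2.25830065e-01, -2.91512448e-04],
       [ 2.25830237e-01,  9.74165310e-01, -1.62849964e-03],
       [-8.37828641e-05, -1.65226239e-03, -9.99998632e-01]]), 'wrist_force': array([ 0.79122573, -0.16349337, -1.12062036]), 'wrist_torque': array([0.00702097, 0.01935522, 0.03282055]), 'gripper_force': 0.0, 'width': 0.08514955556390147}
top {'fovy': 53.24534058846001, 'cx': 254.6349333765519, 'cy': 189.87673084935372, 'dist': array([-0.02784005,  0.        ,  0.        ,  0.        ,  0.        ]), 'xyz': array([0.34212947, 0.07591341, 1.06280789]), 'orientation': array([[-0.01845216, -0.98792124,  0.1538543
[... 294 characters left out ...]
, 0.67099614, 0.7941115 ]), 'orientation': array([[-0.99558381, -0.06841157,  0.06428628],
       [-0.09365741,  0.77062139, -0.63037367],
       [-0.00641553, -0.63361071, -0.77362543]])}
{'fovy': 71.85170712559778, 'cx': 255.99306564699268, 'cy': 189.6743698909348, 'dist': array([-0.02712311,  0.        ,  0.        ,  0.        ,  0.        ]), 'mount': array([[ 9.72812751e-04, -9.50489121e-01, -3.10756311e-01,
         7.90669878e-02],
       [ 9.99999468e-01,  1.03121939e-03, -2.36538233e-05,
         8.86524376e-04],
       [ 3.42940635e-04, -3.10756123e-01,  9.50489618e-01,
         3.17399737e-02],
       [ 0.00000000e+00,  0.00000000e+00,  0.00000000e+00,
         1.00000000e+00]])}
```

View pics/top0.png

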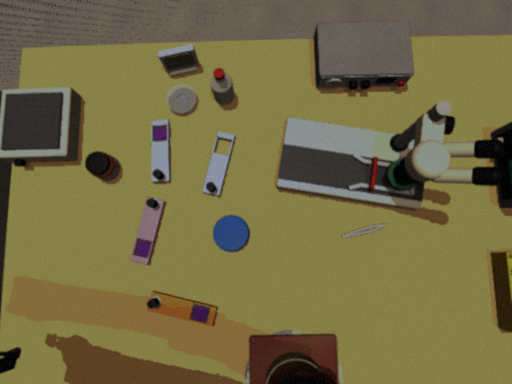

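View pics/side0.png

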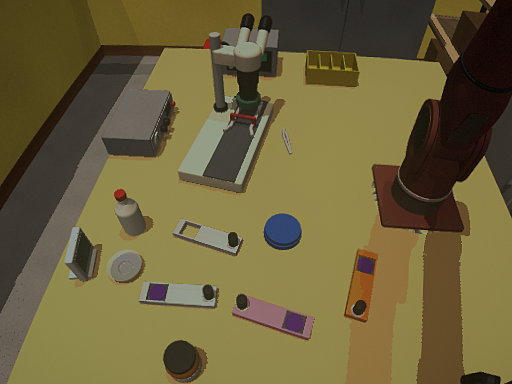

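The top view shows the violet-wafer aluminium carrier at (160,150) with its knob at (158,175). The spare is at (220,163), and the station runs from (280,165) to (425,165) with the red bridge at (375,175). The pink and orange carriers are lookalikes. Next I'll get rough measurements.

```bash
python3 - <<'E'
from h import *
im=np.load("pics/top0.npz")["im"]; c=cam("top")
hsv=cv2.cvtColor(im,cv2.COLOR_BGR2HSV)
m=((hsv[...,1]<70)&(hsv[...,2]>110)).astype(np.uint8)
n,l,st,ce=cv2.connectedComponentsWithStats(m)
for i in range(1,n):
    if st[i,4]>150:
        pts=np.argwhere(l==i)[:,::-1].astype(np.float32)
        r=cv2.minAreaRect(pts); print(st[i],ce[i].round(1))
        if st[i,0]>140 and st[i,0]<240: print(plane(c,cv2.boxPoints(r),.018).round(4))
# violet
v=((hsv[...,0]>125)&(hsv[...,0]<160)&(hsv[...,1]>90)).astype(np.uint8)
n,l,st,ce=cv2.connectedComponentsWithStats(v)
for i in range(1,n):
    if st[i,4]>40: print("violet",st[i],ce[i],plane(c,ce[i],.018).round(4))
# station corners
red=((hsv[...,0]<8)|(hsv[...,0]>172))&(hsv[...,1]>140)&(hsv[...,2]>80)
n,l,st,ce=cv2.connectedComponentsWithStats(red.astype(np.uint8))
for i in range(1,n):
    if 340<ce[i][0]<400 and 130<ce[i][1]<220 and st[i,4]>20: print("bridge",st[i],ce[i],plane(c,ce[i],.087).round(4))
big=cv2.resize(im[100:230,130:450],None,fx=2.5,fy=2.5,interpolation=cv2.INTER_CUBIC); cv2.imwrite("pics/topc.png",big)
print("knob top",plane(c,[[158,174]],.054))
E
```

```text
[157  44  37  13 232] [175.   49.9]
[[0.9277 0.3744 0.018 ]
 [0.9498 0.2677 0.018 ]
 [0.9296 0.2633 0.018 ]
 [0.9076 0.3698 0.018 ]]
[166  84  30  25 183] [177.   91.7]
[[0.7938 0.3578 0.018 ]
 [0.8367 0.2821 0.018 ]
 [0.7897 0.2571 0.018 ]
 [0.7473 0.3324 0.018 ]]
[   0   87   71   70 1297] [ 39.2 123. ]
[437 101  15  14 174] [443.7 107.4]
[ 415  114   59   65 1903] [438.6 151.7]
[ 284  117  116   46 3045] [339.5 138.8]
[150 119  19  63 733] [159.2 151.9]
[[0.7161 0.3888 0.018 ]
 [0.7159 0.3381 0.018 ]
 [0.5358 0.3311 0.018 ]
 [0.5358 0.3805 0.018 ]]
[202 131  33  65 783] [217.3 164.5]
[[0.5028 0.2402 0.018 ]
 [0.6794 0.1951 0.018 ]
 [0.665  0.1461 0.018 ]
 [0.4892 0.1923 0.018 ]]
[277 179 119  26 882] [335.3 191.1]
[137 198  27  43 594] [149.1 221.8]
[342 224  45  14 211] [363.6 230.2]
violet [153 127  14  13 154] [159.43506494 132.98051948] [[0.6744 0.3597 0.018 ]]
violet [135 240  15  16 184] [142.17934783 247.80978261] [[0.3519 0.4006 0.018 ]]
violet [192 306  16  15 194] [199.74226804 312.83505155] [[0.1788 0.243  0.018 ]]
bridge [371 158   7  31 102] [373.93137255 172.75490196] [[ 0.5324 -0.2189  0.087 ]]
knob top [[0.54815917 0.351382   0.054     ]]
```

View pics/topc.png

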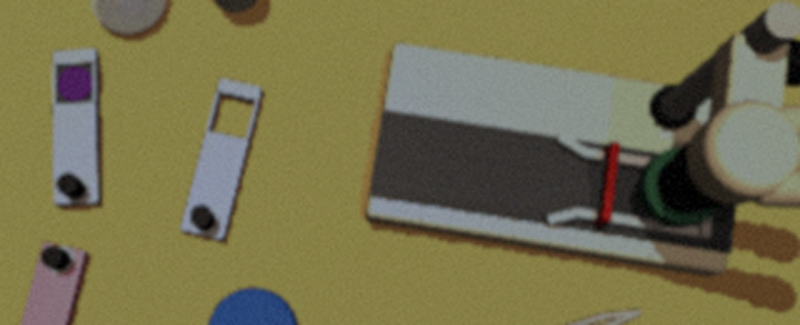

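```bash
python3 - <<'E'
from h import *
c=cam("top")
P=np.array([[397,44],[368,216],[386,113],[372,198],[570,138],[548,216],[725,248]])/2.5+[130,100]
print(plane(c,P,.05).round(4))
s=np.load("pics/side0.npz")["im"]
cv2.imwrite("pics/sidec.png",cv2.resize(s[60:200,165:300],None,fx=4,fy=4,interpolation=cv2.INTER_CUBIC))
# dark floor mask
im=np.load("pics/top0.npz")["im"]; hsv=cv2.cvtColor(im,cv2.COLOR_BGR2HSV)
print(hsv[165,310],hsv[140,310],hsv[185,300])
m=((hsv[...,2]<105)).astype(np.uint8); m[:,:270]=0; m[:,370:]=0; m[:135]=0;m[205:]=0
for x in range(285,350,8):
    col=im[130:200,x].astype(int).sum(1); g=np.diff(col); print(x,130+g.argmin()+.5,g.min(),130+g.argmax()+.5,g.max(), 
      plane(c,[[x,130.5+g.argmin()],[x,130.5+g.argmax()]],.05)[:,:2].round(4).tolist())
E
```

```text
[[ 0.6994 -0.0066  0.05  ]
 [ 0.508   0.0307  0.05  ]
 [ 0.6212  0.008   0.05  ]
 [ 0.5275  0.0259  0.05  ]
 [ 0.5889 -0.1903  0.05  ]
 [ 0.5039 -0.1616  0.05  ]
 [ 0.4654 -0.348   0.05  ]]
[20 28 55] [ 90  14 142] [106  31 155]
285 187.5 -133 179.5 134 [[0.5046, 0.0099], [0.5263, 0.0093]]
293 145.5 -134 180.5 133 [[0.6199, -0.0154], [0.5231, -0.0121]]
301 146.5 -126 181.5 146 [[0.6166, -0.037], [0.5199, -0.0334]]
309 190.5 -133 182.5 153 [[0.4951, -0.0538], [0.5167, -0.0547]]
317 192.5 -126 184.5 132 [[0.4892, -0.0749], [0.5109, -0.0759]]
325 150.5 -124 185.5 128 [[0.6039, -0.1017], [0.5077, -0.0971]]
333 151.5 -125 186.5 126 [[0.6007, -0.1232], [0.5045, -0.1183]]
341 196.5 -118 187.5 111 [[0.4771, -0.1383], [0.5014, -0.1396]]
349 154.5 -126 190.5 99 [[0.5914, -0.166], [0.4928, -0.1604]]
```

```bash
cat >> h.py <<'E'
from scipy.spatial.transform import Rotation as Ro
def down(yaw_y):  # tool pointing down, closing line (tool y) at world azimuth yaw_y deg
    a=np.radians(yaw_y); y=np.array([np.cos(a),np.sin(a),0]); z=np.array([0,0,-1.]); return np.c_[np.cross(y,z),y,z]
def move(p,yaw_y):
    s=manip.state(); R=np.array(s["tcp_rot"]); 
    print("shift mm",(R.T@(np.array(p)-s["position"])*1000).round(1),"rot",Ro.from_matrix(R.T@down(yaw_y)).as_rotvec().round(4),"t",s["time"])
E
python3 -c "
from h import *
move([.626,.36,.36],92)"
```

```text
shift mm [-528.5 -157.7   44.2] rot [-1.500e-03 -1.000e-04 -2.627e-01] t 0.1
```

drive_tool --series '[[[-66, -20, 5], [0, 0, -0.033], -1], [[-132, -40, 11], [0, 0, -0.066], -1], [[-198, -60, 16], [0, 0, -0.1], -1], [[-264, -79, 22], [0, 0, -0.13], -1], [[-330, -98, 27], [0, 0, -0.163], -1], [[-396, -118, 33], [0, 0, -0.196], -1], [[-462, -138, 38], [0, 0, -0.23], -1], [[-528, -158, 44], [-0.0015, 0, -0.263], -1]]'

```text
time: 1.1
position: [0.5812, 0.3852, 0.3646]
tcp_rot: [[-0.999, -0.037, -0.0], [-0.037, 0.999, 0.001], [0.0, 0.001, -1.0]]
wrist_force: [0.1, 1.0, 0.3]
width: 0.0854
gripper_force: 0.0
```

```bash
python3 -c "
from h import *
move([.626,.36,.36],92)"
```

```text
shift mm [-43.9 -26.8   4.5] rot [ 0.0013 -0.0003  0.0017] t 1.1
```

drive_tool --series '[[[-22, -13, 2], [0, 0, 0], -1], [[-44, -27, 4], [0, 0, 0], -1], [[-44, -27, 4], [0, 0, 0], -1], [[-44, -27, 4], [0, 0, 0], -1]]'

```text
time: 1.6
position: [0.6237, 0.3622, 0.361]
tcp_rot: [[-0.999, -0.037, -0.001], [-0.037, 0.999, 0.002], [0.001, 0.002, -1.0]]
wrist_force: [0.7, 0.4, 0.6]
width: 0.0855
gripper_force: 0.0
```

```bash
cat > look.py <<'E'
from h import *
import sys
def carrier(name,rng=None):
    s=manip.state(); c=cam("wrist",s); im,d=manip.snapshot("wrist"); cv2.imwrite(f"pics/{name}.png",im)
    return im,c,s
if __name__=="__main__":
    im,c,s=carrier(sys.argv[1]); hsv=cv2.cvtColor(im,cv2.COLOR_BGR2HSV)
    m=((hsv[...,1]<70)&(hsv[...,2]>100)).astype(np.uint8)
    v=((hsv[...,0]>120)&(hsv[...,0]<165)&(hsv[...,1]>80)).astype(np.uint8)
    print(s["position"].round(4),s["tcp_rot"].round(3).tolist())
    for nm,mm in (("v",v),("m",m)):
        n,l,st,ce=cv2.connectedComponentsWithStats(mm)
        for i in range(1,n):
            if st[i,4]>500:
                r=cv2.minAreaRect(np.argwhere(l==i)[:,::-1].astype(np.float32))
                print(nm,st[i],plane(c,ce[i],.018).round(4)[0],plane(c,cv2.boxPoints(r),.018)[:,:2].round(4).tolist())
E
python3 look.py w1
```

```text
[0.6237 0.3622 0.361 ] [[-0.999, -0.037, -0.001], [-0.037, 0.999, 0.002], [0.001, 0.002, -1.0]]
v [238 195  30  29 724] [0.6721 0.3612 0.018 ] [[0.6542, 0.3424], [0.6528, 0.3785], [0.691, 0.3804], [0.6924, 0.3431]]
m [255   0  47  49 930] [0.4628 0.3855 0.018 ] [[0.4837, 0.3531], [0.435, 0.367], [0.4426, 0.4036], [0.4922, 0.3914]]
m [  84   46   61  161 4781] [0.5723 0.1988 0.018 ] [[0.6703, 0.1439], [0.4913, 0.1927], [0.4956, 0.2416], [0.6756, 0.2021]]
m [ 232   94   43  145 3610] [0.6211 0.3621 0.018 ] [[0.7142, 0.3333], [0.5349, 0.3352], [0.5341, 0.3809], [0.7134, 0.3875]]
m [ 449  173   63  127 2113] [0.6899 0.6617 0.018 ] [[0.7982, 0.6495], [0.6062, 0.6493], [0.6156, 0.6883], [0.8131, 0.6958]]
m [ 176  249   62   53 2557] [0.7736 0.3017 0.018 ] [[0.7338, 0.2607], [0.7306, 0.3423], [0.8159, 0.3436], [0.8196, 0.2555]]
```

View pics/w1.png

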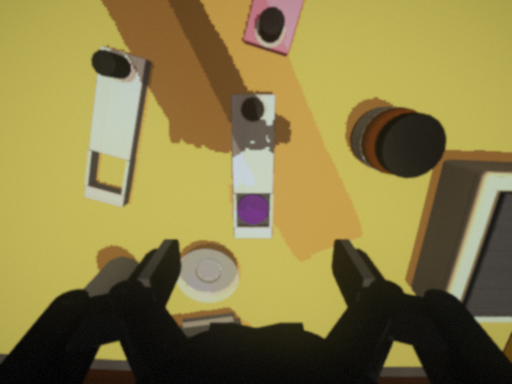

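The wrist view shows the violet carrier upright in the picture at (253,165), wafer at (253,209) and knob at (252,107). Its centre is near (0.624, 0.360) with yaw about 1°, and there's clear space on both sides. Next I'll descend.

```bash
python3 - <<'E'
from h import *
im=cv2.imread("pics/w1.png"); c=cam("wrist")
k=plane(c,[[252,104]],.054)[0]; v=plane(c,[[253.3,209.3]],.018)[0]; d=v-k
print(k,v,np.degrees(np.arctan2(d[1],d[0])),np.hypot(*d[:2]), v[:2]-.05*d[:2]/np.hypot(*d[:2]))
move([.624,.36,.174],91.5)
E
```

```text
[0.54531487 0.35690011 0.054     ] [0.67245892 0.36241233 0.018     ] 2.4824523204946263 0.12726347647689595 [0.62250584 0.36024665]
shift mm [ -0.5  -2.9 187.1] rot [ 0.0024 -0.0005  0.0113] t 1.65
```

drive_tool --series '[[[0, -3, 50], [0.002, 0, 0], -1], [[0, -3, 100], [0.002, 0, 0], -1], [[0, -3, 145], [0.002, 0, 0], -1], [[0, -3, 175], [0.002, 0, 0], -1], [[0, -3, 187], [0.002, 0, 0], -1], [[0, -3, 187], [0.002, 0, 0], -1]]' --newtons 50

```text
time: 2.4
position: [0.6243, 0.3588, 0.1741]
tcp_rot: [[-0.999, -0.036, -0.0], [-0.036, 0.999, -0.0], [0.0, -0.0, -1.0]]
wrist_force: [-0.0, 0.1, 0.1]
width: 0.0857
gripper_force: 0.0
```

drive_tool --series '[[[0, 0, 0], [0, 0, 0], 0.0], [[0, 0, 0], [0, 0, 0], 0.3], [[0, 0, 0], [0, 0, 0], 0.6], [[0, 0, 0], [0, 0, 0], 0.8], [[0, 0, 0], [0, 0, 0], 0.8], [[0, 0, 0], [0, 0, 0], 0.8]]'

```text
time: 3.15
position: [0.6254, 0.3585, 0.1759]
tcp_rot: [[-0.999, -0.035, 0.002], [-0.035, 0.999, 0.001], [-0.002, 0.001, -1.0]]
wrist_force: [-1.5, 0.1, 5.6]
width: 0.0487
gripper_force: 53.8
```

drive_tool --series '[[[0, 0, -5], [0, 0, 0], 0.8], [[0, 0, -20], [0, 0, 0], 0.8], [[0, 0, -50], [0, 0, 0], 0.8], [[0, 0, -85], [0, 0, 0], 0.8], [[0, 0, -115], [0, 0, 0], 0.8], [[0, 0, -130], [0, 0, 0], 0.8], [[0, 0, -130], [0, 0, 0], 0.8]]'

```text
time: 4.03
position: [0.625, 0.3582, 0.3052]
tcp_rot: [[-0.999, -0.035, 0.002], [-0.035, 0.999, 0.001], [-0.002, 0.0, -1.0]]
wrist_force: [-0.0, -0.1, -3.7]
width: 0.0489
gripper_force: 52.9
```

```bash
python3 look.py w2; python3 -c "
from h import *
move([.5556,-.0863,.305],-10.3);print(manip.state()['wrist_torque'])"
```

```text
[0.625  0.3582 0.3052] [[-0.999, -0.035, 0.002], [-0.035, 0.999, 0.001], [-0.002, 0.0, -1.0]]
v [ 223  293   66   36 1894] [0.7831 0.3643 0.018 ] [[0.7586, 0.3253], [0.7559, 0.4012], [0.8085, 0.4053], [0.8115, 0.325]]
m [259   0  52  38 791] [0.4769 0.3811 0.018 ] [[0.4844, 0.3529], [0.4562, 0.3593], [0.4626, 0.3985], [0.4914, 0.3933]]
m [  57   31   69  194 7150] [0.5713 0.1997 0.018 ] [[0.671, 0.1402], [0.4914, 0.1934], [0.4951, 0.2427], [0.6755, 0.2013]]
m [  203    75   109   252 17680] [0.6409 0.3594 0.018 ] [[0.5243, 0.308], [0.5204, 0.4044], [0.8037, 0.4347], [0.8093, 0.3017]]
m [ 480  277   32   83 1222] [0.8054 0.6755 0.018 ] [[0.7279, 0.6246], [0.7273, 0.663], [0.8583, 0.7122], [0.8578, 0.6676]]
shift mm [  84.6 -441.7   -1.1] rot [-7.0000e-04  5.0000e-04  1.7858e+00] t 4.075
[-0.00914776 -0.00537042  0.01075788]
```

View pics/w2.png

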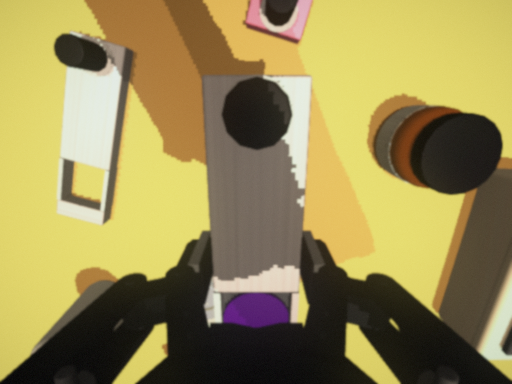

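The carrier is held at its middle, level, with the knob at (257,110) in view. I'll raise it and carry it over.

drive_tool --series '[[[0, 0, -35], [0, 0, 0], 0.8], [[4, -20, -65], [0, 0, 0.1], 0.8], [[10, -52, -70], [0, 0, 0.23], 0.8], [[18, -92, -70], [0, 0, 0.38], 0.8], [[26, -132, -70], [0, 0, 0.53], 0.8], [[34, -172, -70], [0, 0, 0.68], 0.8], [[42, -212, -70], [0, 0, 0.83], 0.8], [[48, -252, -70], [0, 0, 0.98], 0.8]]'

```text
time: 5.08
position: [0.5849, 0.1034, 0.3725]
tcp_rot: [[-0.582, 0.813, -0.002], [0.813, 0.582, -0.001], [0.0, -0.003, -1.0]]
wrist_force: [0.4, -0.4, -3.4]
width: 0.0486
gripper_force: 53.7
```

```bash
python3 -c "
from h import *
move([.5556,-.0863,.34],-10.3)"
```

```text
shift mm [-137.3 -134.1   32.8] rot [-0.0026  0.0009  0.8009] t 5.075
```

drive_tool --series '[[[-23, -22, 0], [0, 0, 0.13], 0.8], [[-46, -45, 5], [0, 0, 0.27], 0.8], [[-70, -68, 12], [0, 0, 0.4], 0.8], [[-95, -92, 20], [0, 0, 0.54], 0.8], [[-119, -115, 28], [0, 0, 0.67], 0.8], [[-137, -134, 33], [-0.002, 0, 0.8], 0.8], [[-137, -134, 33], [-0.002, 0, 0.8], 0.8], [[-137, -134, 33], [-0.002, 0, 0.8], 0.8]]'

```text
time: 6.08
position: [0.5572, -0.0842, 0.3404]
tcp_rot: [[0.172, 0.985, 0.001], [0.985, -0.172, 0.0], [0.0, 0.001, -1.0]]
wrist_force: [0.6, 0.6, -4.1]
width: 0.049
gripper_force: 53.6
```

```bash
python3 - <<'E'
from h import *
s=manip.state(); c=cam("wrist",s)
im,d=manip.snapshot("wrist"); cv2.imwrite("pics/w3.png",im)
b,_=manip.snapshot("top"); cv2.imwrite("pics/t3.png",b)
a=cv2.resize(b[80:240,230:430],(512,410)); 
cv2.imwrite("pics/c3.png",cv2.resize(np.vstack([im[:,:],a]),(386,600)) if 0 else im)
move([.5556,-.0863,.34],-10.3)
# knob position in tool frame (pixel from w2), TCP-underside=.1759
P=plane(c,[[257,110]],s["position"][2]-.1759+.054)[0]; E=plane(c,[[258,75]],s["position"][2]-.1759+.018)[0]
R=np.array(s["tcp_rot"]); print("knob in tool",R.T@(P-s["position"]),"end",R.T@(E-s["position"]))
E
```

```text
shift mm [-2.8 -1.4  0.8] rot [ 0.0013 -0.0003  0.0081] t 6.175
knob in tool [0.0783387  0.00092101 0.12190983] end [0.09238216 0.00148849 0.1579118 ]
```

View pics/w3.png

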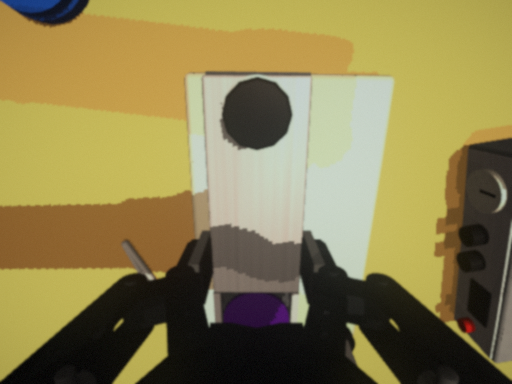

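The carrier is over the station. The ledge's outer edge lies at row 75, with corners near (187,75) and (393,76), and the right edge runs down to about (361,275).

```bash
python3 - <<'E'
from h import *
s=manip.state(); c=cam("wrist",s); im=cv2.imread("pics/w3.png"); lab=cv2.cvtColor(im,cv2.COLOR_BGR2LAB).astype(int)
b=lab[...,2]  # yellow vs grey
g=cv2.GaussianBlur(b.astype(np.float32),(0,0),1)
L=[];Rr=[];T=[]
for r in range(90,180,4):
    dx=np.diff(g[r,175:203]); L.append([175.5+dx.argmin(),r])
for r in range(90,260,6):
    dx=np.diff(g[r,340:405]); Rr.append([340.5+dx.argmax(),r])
for q in range(320,388,4):
    dx=np.diff(g[60:95,q]); T.append([q,60.5+dx.argmin()])
for n,p in (("L",L),("R",Rr),("T",T)):
    P=plane(c,p,.05)[:,:2]; vx,vy,x0,y0=cv2.fitLine(P.astype(np.float32),cv2.DIST_HUBER,0,.001,.001).ravel()
    print(n,np.degrees(np.arctan2(vy,vx)).round(2),[x0.round(4),y0.round(4)], np.abs((P-[x0,y0])@[-vy,vx]).mean())
    globals()["l"+n]=(np.array([vx,vy]),np.array([x0,y0]))
yaw=-100.3
X=lambda a,b: a[1]+a[0]*np.linalg.solve(np.c_[a[0],-b[0]],b[1]-a[1])[0]
A=X(lL,lT);B=X(lR,lT);print("corners -70:",A,"+130:",B,np.linalg.norm(A-B))
E
```

```text
L 79.9 [np.float32(0.5021), np.float32(-0.0217)] 0.0002295975045829171
R 79.37 [np.float32(0.6807), np.float32(-0.1122)] 0.0001599566033000633
T -10.38 [np.float32(0.6666), np.float32(0.0054)] 0.00017407325532077788
corners -70: [0.5120226  0.03371065] +130: [ 0.70159715 -0.00103107] 0.19273166
```

```bash
python3 -c "
from h import *
move([.5567,-.0832,.231],-10.35)"
```

```text
shift mm [  0.4  -1.  109.8] rot [ 0.0013 -0.0003  0.009 ] t 6.175
```

drive_tool --series '[[[0, -1, 30], [0.001, 0, 0.009], 0.8], [[0, -1, 65], [0.001, 0, 0.009], 0.8], [[0, -1, 90], [0.001, 0, 0.009], 0.8], [[0, -1, 103], [0.001, 0, 0.009], 0.8], [[0, -1, 109], [0.001, 0, 0.009], 0.8], [[0, -1, 109], [0.001, 0, 0.009], 0.8], [[0, -1, 109], [0.001, 0, 0.009], 0.8]]'

```text
time: 7.05
position: [0.557, -0.0847, 0.2332]
tcp_rot: [[0.182, 0.983, 0.003], [0.983, -0.182, 0.0], [0.001, 0.003, -1.0]]
wrist_force: [0.6, 0.4, -3.4]
width: 0.0487
gripper_force: 53.6
```

drive_tool --series '[[[0, 0, 1], [0, 0, 0], 0.8], [[0, 0, 2], [0, 0, 0], 0.8], [[0, 0, 3], [0, 0, 0], 0.8], [[0, 0, 3], [0, 0, 0], 0.8]]'

```text
time: 7.55
position: [0.5566, -0.0847, 0.2292]
tcp_rot: [[0.182, 0.983, 0.001], [0.983, -0.182, 0.0], [0.0, 0.001, -1.0]]
wrist_force: [-0.2, 0.1, -4.2]
width: 0.049
gripper_force: 53.6
```

drive_tool --series '[[[0, 0, 1], [0, 0, 0], 0.8], [[0, 0, 2], [0, 0, 0], 0.8], [[0, 0, 2], [0, 0, 0], 0.8]]'

```text
time: 7.92
position: [0.5565, -0.0847, 0.2272]
tcp_rot: [[0.182, 0.983, 0.001], [0.983, -0.182, 0.0], [0.0, 0.001, -1.0]]
wrist_force: [-0.2, 0.3, -4.2]
width: 0.0484
gripper_force: 53.6
```

drive_tool --series '[[[0, 0, 0.7], [0, 0, 0], 0.8], [[0, 0, 1.4], [0, 0, 0], 0.8], [[0, 0, 1.4], [0, 0, 0], 0.8]]'

```text
time: 8.3
position: [0.5566, -0.0847, 0.2259]
tcp_rot: [[0.182, 0.983, 0.001], [0.983, -0.182, 0.0], [0.0, 0.001, -1.0]]
wrist_force: [-0.3, 0.2, -3.4]
width: 0.0487
gripper_force: 53.7
```

drive_tool --series '[[[0, 0, 0.5], [0, 0, 0], 0.8], [[0, 0, 1], [0, 0, 0], 0.8], [[0, 0, 1], [0, 0, 0], 0.8]]'

```text
time: 8.68
position: [0.5566, -0.0848, 0.2258]
tcp_rot: [[0.182, 0.983, 0.001], [0.983, -0.182, 0.001], [0.001, 0.001, -1.0]]
wrist_force: [-6.0, 1.5, 10.9]
width: 0.0486
gripper_force: 55.3
```

Contact is made, so I'll release and rise.

drive_tool --series '[[[0, 0, -0.5], [0, 0, 0], 0.8], [[0, 0, -0.5], [0, 0, 0], 0.1], [[0, 0, -0.5], [0, 0, 0], -0.5], [[0, 0, -0.5], [0, 0, 0], -0.8], [[0, 0, -0.5], [0, 0, 0], -0.8], [[0, 0, -20], [0, 0, 0], -0.8], [[0, 0, -65], [0, 0, 0], -0.8], [[0, 0, -115], [0, 0, 0], -0.8]]'

```text
time: 9.68
position: [0.5562, -0.0849, 0.3421]
tcp_rot: [[0.183, 0.983, 0.001], [0.983, -0.183, -0.0], [-0.0, 0.001, -1.0]]
wrist_force: [0.4, 0.1, 0.2]
width: 0.0769
gripper_force: 0.0
```

drive_tool --series '[[[20, 0, 0], [0, 0, 0], -0.8], [[50, 0, 0], [0, 0, 0], -0.8], [[74, 0, 0], [0, 0, 0], -0.8], [[74, 0, 0], [0, 0, 0], -0.8], [[74, 0, 0], [0, 0, 0], -0.8]]'

```text
time: 10.3
position: [0.5697, -0.0125, 0.3399]
tcp_rot: [[0.182, 0.983, 0.001], [0.983, -0.182, -0.0], [-0.0, 0.001, -1.0]]
wrist_force: [-0.2, -0.8, -0.1]
width: 0.0764
gripper_force: 0.0
```

```bash
python3 - <<'E'
from h import *
s=manip.state(); print(s["position"],s["time"])
im,d=manip.snapshot("wrist"); cv2.imwrite("pics/w4.png",im)
E
```

```text
[ 0.56972006 -0.01250968  0.33990927] 10.3
```

View pics/w4.png

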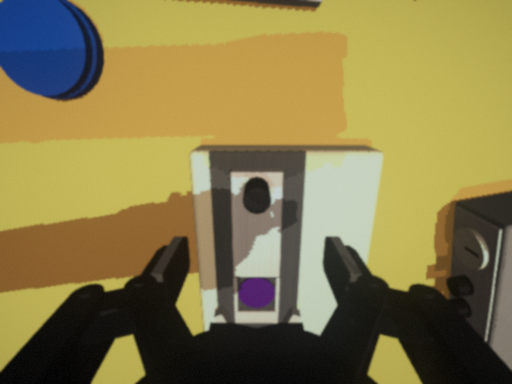

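The carrier lies centred on the ledge: dark floor spans columns 210–306, carrier 231–284, knob at (257,195), wafer at (258,292). Next I'll find the knob and go to it.

```bash
python3 - <<'E'
from h import *
s=manip.state(); c=cam("wrist",s); im=cv2.imread("pics/w4.png")
g=(im.max(2)<45).astype(np.uint8); g[:160]=0; g[225:]=0; g[:,:236]=0; g[:,280:]=0
n,l,st,ce=cv2.connectedComponentsWithStats(g); i=1+st[1:,4].argmax(); print(st[i],ce[i])
# top face: nearest rows (image top is the side of larger tool x). compare knob projections
x,y,w,h,_=st[i]
for dx in (0,.003,.006):
    R=np.array(s["tcp_rot"]); ctr=s["position"]+R@np.array([dx,0,0])
    ring=lambda z:[[ctr[0]+.012*np.cos(t),ctr[1]+.012*np.sin(t),z] for t in np.linspace(0,6.28,40)]
    p=proj(c,ring(.104)+ring(.068)); print(dx,p.min(0).round(1),p.max(0).round(1))
hsv=cv2.cvtColor(im,cv2.COLOR_BGR2HSV)
v=((hsv[...,0]>120)&(hsv[...,0]<165)&(hsv[...,1]>80)).astype(np.uint8); M=cv2.moments(v[230:],True)
V=plane(c,[[M["m10"]/M["m00"],230+M["m01"]/M["m00"]]],.068)[0]; print("wafer in tool",R.T@(V-s["position"]))
E
```

```text
[245 179  24  34 637] [256.30769231 195.288854  ]
0 [240.3 179.5] [269.3 218.7]
0.003 [240.2 176.4] [269.4 215.4]
0.006 [240.2 173.3] [269.4 212.1]
wafer in tool [-0.1292188  -0.01963204  0.27195558]
```

drive_tool --series '[[[3, 0, 25], [0, 0, 0], -0.8], [[3, 0, 55], [0, 0, 0], -0.8], [[3, 0, 80], [0, 0, 0], -0.8], [[3, 0, 91], [0, 0, 0], -0.8], [[3, 0, 93], [0, 0, 0], -0.8], [[3, 0, 93], [0, 0, 0], -0.8]]' --newtons 30

```text
time: 11.1
position: [0.5709, -0.0093, 0.2477]
tcp_rot: [[0.182, 0.983, 0.002], [0.983, -0.182, 0.0], [0.001, 0.002, -1.0]]
wrist_force: [-0.3, 0.6, 0.6]
width: 0.0771
gripper_force: 0.0
```

drive_tool --series '[[[0, 0, 0], [0, 0, 0], -0.2], [[0, 0, 0], [0, 0, 0], 0.1], [[0, 0, 0], [0, 0, 0], 0.3], [[0, 0, 0], [0, 0, 0], 0.5], [[0, 0, 0], [0, 0, 0], 0.7], [[0, 0, 0], [0, 0, 0], 1], [[0, 0, 0], [0, 0, 0], 1], [[0, 0, 0], [0, 0, 0], 1]]'

```text
time: 12.1
position: [0.5707, -0.009, 0.2471]
tcp_rot: [[0.182, 0.983, 0.001], [0.983, -0.182, 0.0], [0.001, 0.001, -1.0]]
wrist_force: [-0.3, 1.7, 5.5]
width: 0.0231
gripper_force: 29.4
```

```bash
python3 - <<'E'
from h import *
s=manip.state(); print(s["position"],s["time"],s["wrist_torque"])
# planned knob pos at home, offsets in tool frame
o=np.array([.543,-.164]); u=np.array([-.1797,-.9837]); w=np.array([.9837,-.1797])
p=np.array(s["position"])[:2]-o; print("knob in base",p@u,p@w)
R=np.array(s["tcp_rot"]); print("u,w in tool",R[:2].T@u,R[:2].T@w)
E
```

```text
[ 0.57069221 -0.0089518   0.24714804] 12.1 [0.05302913 0.28635671 0.02581991]
knob in base -0.15749720455528277 -0.0006213378343725949
u,w in tool [-9.99976132e-01  2.29435412e-03 -5.01964737e-04] [0.00229367 0.99997534 0.00135877]
```

drive_tool --series '[[[-6, 0.1, -0.5], [0, 0, 0], 1], [[-15, 0.2, -0.5], [0, 0, 0], 1], [[-24, 0.3, -0.5], [0, 0, 0], 1], [[-33, 0.3, -0.5], [0, 0, 0], 1], [[-40, 0.4, -0.5], [0, 0, 0], 1], [[-46, 0.4, -0.5], [0, 0, 0], 1], [[-50, 0.4, -0.5], [0, 0, 0], 1]]'

```text
time: 12.98
position: [0.5617, -0.0587, 0.2472]
tcp_rot: [[0.182, 0.983, 0.001], [0.983, -0.182, -0.0], [0.0, 0.001, -1.0]]
wrist_force: [0.4, 0.8, -1.8]
width: 0.0232
gripper_force: 29.5
```

```bash
python3 - <<'E'
from h import *
s=manip.state(); print(s["position"],s["time"],s["wrist_torque"],s["wrist_force"])
im,d=manip.snapshot("top"); cv2.imwrite("pics/t5.png",cv2.resize(im[105:220,260:430],None,fx=4.5,fy=4.5,interpolation=cv2.INTER_CUBIC))
E
```

```text
[ 0.56167467 -0.05871185  0.24722391] 12.975 [ 0.16744879 -0.02467473 -0.00145223] [ 0.35304661  0.84954656 -1.7929181 ]
```

View pics/t5.png

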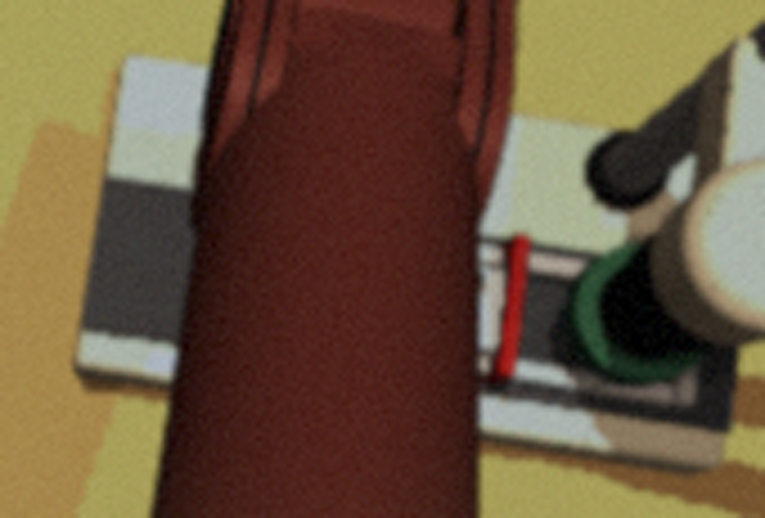

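The arm hides the carrier; the red bridge is at (510,305) and the ring at (635,310). From depth I'll check that the arm stays clear of the head in the rest of the slide.

```bash
python3 - <<'E'
from h import *
c=cam("top"); im,d=manip.snapshot("top")
vv,uu=np.mgrid[0:384:2,0:512:2]; z=d[vv,uu].ravel(); uv=np.c_[uu.ravel(),vv.ravel()][z>0]; z=z[z>0]
P=c[3]+rays(c,uv)*z[:,None]
o=np.array([.543,-.164]); u=np.array([-.1797,-.9837]); w=np.array([.9837,-.1797])
q=P[:,:2]-o; bx,by=q@u,q@w
for name,x0,x1 in (("arm",-.3,.075),("head",.075,.35)):
  for z0 in np.arange(.1,.75,.05):
    for y0,y1 in ((-.4,-.1),(-.1,.05),(.05,.2)):
        k=(P[:,2]>z0)&(P[:,2]<z0+.05)&(by>y0)&(by<y1)&(bx>x0)&(bx<x1)
        if k.sum()>5: print(name,z0.round(2),(y0,y1),"bx",bx[k].min().round(3),bx[k].max().round(3),"n",k.sum())
print(manip.state()["q"].round(1))
E
```

```text
arm 0.4 (-0.1, 0.05) bx -0.159 -0.152 n 20
arm 0.45 (-0.1, 0.05) bx -0.159 -0.059 n 413
arm 0.5 (-0.4, -0.1) bx -0.164 -0.072 n 86
arm 0.5 (-0.1, 0.05) bx -0.16 -0.062 n 657
arm 0.55 (-0.4, -0.1) bx -0.168 -0.074 n 833
arm 0.55 (-0.1, 0.05) bx -0.134 -0.095 n 46
arm 0.6 (-0.4, -0.1) bx -0.174 -0.076 n 1310
arm 0.65 (-0.4, -0.1) bx -0.187 -0.083 n 1670
arm 0.7 (-0.4, -0.1) bx -0.187 -0.104 n 800
head 0.1 (-0.1, 0.05) bx 0.082 0.151 n 102
head 0.1 (0.05, 0.2) bx 0.104 0.129 n 27
head 0.15 (-0.1, 0.05) bx 0.088 0.132 n 37
head 0.15 (0.05, 0.2) bx 0.105 0.122 n 27
head 0.2 (-0.1, 0.05) bx 0.079 0.132 n 51
head 0.2 (0.05, 0.2) bx 0.095 0.165 n 18
head 0.25 (-0.1, 0.05) bx 0.079 0.191 n 502
head 0.25 (0.05, 0.2) bx 0.095 0.167 n 197
head 0.3 (-0.1, 0.05) bx 0.164 0.241 n 360
head 0.3 (0.05, 0.2) bx 0.105 0.135 n 61
[-29.9  19.9  37.4 107.7 -14.2  57.1   3.1]
```

Clearance is about 30 mm at the end of the slide. Continuing.

drive_tool --series '[[[-6, 0, 0], [0, 0, 0], 1], [[-15, 0, 0], [0, 0, 0], 1], [[-24, 0, 0], [0, 0, 0], 1], [[-33, 0, 0], [0, 0, 0], 1], [[-42, 0, 0], [0, 0, 0], 1], [[-49, 0, 0], [0, 0, 0], 1], [[-54, 0, 0], [0, 0, 0], 1], [[-57, 0, 0], [0, 0, 0], 1]]'

```text
time: 14.08
position: [0.5515, -0.1145, 0.2473]
tcp_rot: [[0.182, 0.983, 0.001], [0.983, -0.182, 0.0], [0.0, 0.001, -1.0]]
wrist_force: [0.2, 1.5, -2.4]
width: 0.023
gripper_force: 29.5
```

```bash
cat > b.py <<'E'
from h import *
s=manip.state()
o=np.array([.543,-.164]); u=np.array([-.1797,-.9837]); w=np.array([.9837,-.1797])
p=np.array(s["position"])[:2]-o; f=s["wrist_force"]; print("knob in base",p@u,p@w,"F base",f[:2]@u,f[:2]@w,f[2],s["wrist_torque"],s["time"],s["tcp_rot"].round(4).tolist())
E
python3 b.py
```

```text
knob in base -0.05017991994992279 -0.000568181340055457 F base -1.459517241967622 -0.08895893231589846 -2.3610746197451697 [ 0.21733958 -0.01697973 -0.0362915 ] 14.075 [[0.1822, 0.9833, 0.0011], [0.9833, -0.1822, 0.0001], [0.0003, 0.0011, -1.0]]
```

drive_tool --series '[[[-5, 0, 0.2], [0, 0, 0], 1], [[-12, 0, 0.3], [0, 0, 0], 1], [[-19, 0, 0.3], [0, 0, 0], 1], [[-26, 0, 0.3], [0, 0, 0], 1], [[-32, 0, 0.3], [0, 0, 0], 1], [[-35, 0, 0.3], [0, 0, 0], 1], [[-36, 0, 0.3], [0, 0, 0], 1]]'

```text
time: 14.95
position: [0.545, -0.1497, 0.2472]
tcp_rot: [[0.182, 0.983, 0.001], [0.983, -0.182, 0.0], [0.001, 0.001, -1.0]]
wrist_force: [0.2, 3.4, 1.5]
width: 0.0229
gripper_force: 29.9
```

drive_tool --series '[[[-1, 0, 0], [0, 0, 0], 1], [[-2, 0, 0], [0, 0, 0], 1], [[-3, 0, 0], [0, 0, 0], 1], [[-4, 0, 0], [0, 0, 0], 1]]'

```text
time: 15.45
position: [0.5443, -0.1535, 0.2472]
tcp_rot: [[0.182, 0.983, 0.001], [0.983, -0.182, 0.0], [0.0, 0.001, -1.0]]
wrist_force: [1.1, 3.3, 3.8]
width: 0.0229
gripper_force: 30.0
```

```bash
python3 b.py
```

```text
knob in base -0.010569524405685312 -0.0005629718577252827 F base -3.4774170664485142 0.511231927135202 3.790250102841315 [ 0.78255859 -0.14770546  0.02817587] 15.45 [[0.1818, 0.9833, 0.0014], [0.9833, -0.1818, 0.0002], [0.0005, 0.0014, -1.0]]
```

drive_tool --series '[[[-1, 0, -0.2], [0, 0, 0], 1], [[-2, 0, -0.2], [0, 0, 0], 1], [[-3, 0, -0.2], [0, 0, 0], 1], [[-4, 0, -0.2], [0, 0, 0], 1], [[-4, 0, -0.2], [0, 0, 0], 1]]'

```text
time: 16.08
position: [0.5434, -0.1578, 0.2472]
tcp_rot: [[0.182, 0.983, 0.001], [0.983, -0.182, -0.0], [-0.0, 0.001, -1.0]]
wrist_force: [0.8, 3.1, 1.7]
width: 0.0231
gripper_force: 29.8
```

drive_tool --series '[[[-0.7, 0, 0], [0, 0, 0], 1], [[-1.4, 0, 0], [0, 0, 0], 1], [[-2, 0, 0], [0, 0, 0], 1]]'

```text
time: 16.45
position: [0.5431, -0.1596, 0.2472]
tcp_rot: [[0.182, 0.983, 0.001], [0.983, -0.182, -0.0], [0.0, 0.001, -1.0]]
wrist_force: [0.6, 2.9, -0.7]
width: 0.0228
gripper_force: 29.8
```

```bash
python3 b.py
```

```text
knob in base -0.004340627409183827 -0.0007338973081891469 F base -2.984881638017666 0.0216572055154578 -0.7125003834000598 [ 0.47753431 -0.15090262  0.02997803] 16.45 [[0.1821, 0.9833, 0.001], [0.9833, -0.1821, -0.0], [0.0002, 0.0009, -1.0]]
```

Not touching the stop yet, so I keep creeping.

drive_tool --series '[[[-0.7, 0, 0], [0, 0, 0], 1], [[-1.4, 0, 0], [0, 0, 0], 1], [[-2, 0, 0], [0, 0, 0], 1], [[-2, 0, 0], [0, 0, 0], 1]]'

```text
time: 16.95
position: [0.5429, -0.1606, 0.2472]
tcp_rot: [[0.181, 0.983, 0.001], [0.983, -0.181, 0.001], [0.002, 0.001, -1.0]]
wrist_force: [0.7, 6.6, 0.8]
width: 0.0233
gripper_force: 29.9
```

drive_tool --series '[[[-0.7, 0, 0], [0, 0, 0], 1], [[-1.4, 0, 0], [0, 0, 0], 1], [[-2, 0, 0], [0, 0, 0], 1], [[-2, 0, 0], [0, 0, 0], 1]]'

```text
time: 17.45
position: [0.5429, -0.161, 0.2472]
tcp_rot: [[0.18, 0.984, 0.001], [0.984, -0.18, 0.004], [0.004, 0.0, -1.0]]
wrist_force: [-0.5, 12.2, 3.2]
width: 0.0231
gripper_force: 30.0
```

Firm contact at the expected home position (12 N, TCP stalled). I'll ease the push, release, rise and check.

drive_tool --series '[[[1, 0, 0], [0, 0, 0], 1], [[1.5, 0, 0], [0, 0, 0], 1], [[1.5, 0, 0], [0, 0, 0], 0.5], [[1.5, 0, 0], [0, 0, 0], 0], [[1.5, 0, 0], [0, 0, 0], -0.5], [[1.5, 0, 0], [0, 0, 0], -0.5], [[1.5, 0, 0], [0, 0, 0], -0.5]]'

```text
time: 18.32
position: [0.5426, -0.1622, 0.2472]
tcp_rot: [[0.182, 0.983, 0.001], [0.983, -0.182, -0.0], [0.0, 0.001, -1.0]]
wrist_force: [0.4, -0.9, -0.3]
width: 0.064
gripper_force: 0.0
```

drive_tool --series '[[[0, 0, -15], [0, 0, 0], -0.5], [[0, 0, -45], [0, 0, 0], -0.5], [[15, 0, -80], [0, 0, 0], -0.5], [[50, 0, -100], [0, 0, 0], -0.5], [[90, 0, -110], [0, 0, 0], -0.5], [[120, 0, -110], [0, 0, 0], -0.5], [[120, 0, -110], [0, 0, 0], -0.5], [[120, 0, -110], [0, 0, 0], -0.5]]'

```text
time: 19.32
position: [0.5642, -0.0448, 0.3579]
tcp_rot: [[0.183, 0.983, 0.002], [0.983, -0.183, -0.0], [-0.0, 0.002, -1.0]]
wrist_force: [0.9, -0.7, -0.9]
width: 0.0639
gripper_force: 0.0
```

```bash
python3 - <<'E'
from h import *
s=manip.state(); c=cam("wrist",s); im,d=manip.snapshot("wrist"); print(s["position"],s["time"])
im2,_=manip.snapshot("side")
cv2.imwrite("pics/f.png",np.vstack([cv2.resize(im,(400,300)),cv2.resize(im2[50:200,150:350],(400,300),interpolation=cv2.INTER_CUBIC)])); cv2.imwrite("pics/w6.png",im); cv2.imwrite("pics/s6.png",im2)
E
```

```text
[ 0.56424926 -0.04484064  0.35790256] 19.325
```

View pics/f.png

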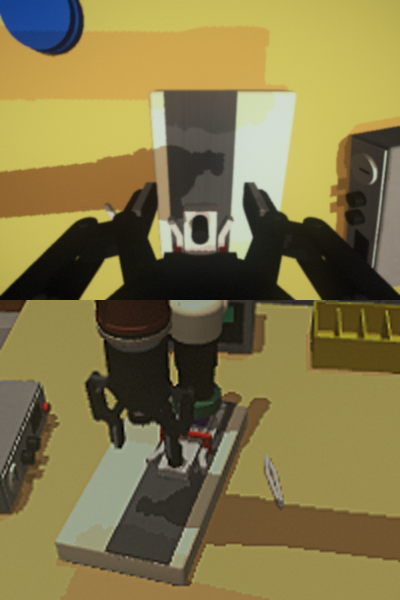

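The knob is standing at the mouth with the carrier's nose under the bridge. I'll check the distance from the ledge's outer edge to the carrier's rear edge (about 166–170 mm expected at home).

```bash
python3 - <<'E'
from h import *
s=manip.state(); c=cam("wrist",s); im=cv2.imread("pics/w6.png"); g=cv2.GaussianBlur(im,(0,0),.8).astype(int).sum(2)
col=slice(242,250)
p=g[:,col].mean(1); dd=np.diff(p); r=240+dd[240:290].argmax()+.5
rows=[110.5+np.abs(np.diff(g[110:130,q])).argmax() for q in range(210,300,6)]
lab=cv2.cvtColor(im,cv2.COLOR_BGR2LAB)[...,2].astype(float); t=[105.5+np.diff(lab[105:135,q]).argmin() for q in range(320,366,6)]
print(r,np.median(rows),np.median(t), p[255:285].astype(int).tolist())
o=np.array([.543,-.164]); u=np.array([-.1797,-.9837])
print("rear edge top:",(plane(c,[[246,r]],.068)[0][:2]-o)@u, "outer", (plane(c,[[345,np.median(t)]],.05)[0][:2]-o)@u)
x=[(g[r0,230:250].argmin()) for r0 in (270,)]
im3,_=manip.snapshot("top"); cv2.imwrite("pics/t7.png",cv2.resize(im3[105:220,260:430],None,fx=4.5,fy=4.5,interpolation=cv2.INTER_CUBIC))
E
```

```text
270.5 114.5 114.5 [233, 234, 233, 229, 222, 211, 202, 200, 206, 214, 220, 222, 225, 236, 282, 382, 496, 566, 584, 580, 567, 544, 503, 451, 403, 356, 309, 271, 247, 234]
rear edge top: -0.019782915674701113 outer -0.19016915237968227
```

The rear edge is at base x −19.8 mm and the outer edge at −190.2 mm. That puts the carrier home to within measuring error, so I'm handing in.

```bash
python3 -c "
from rig import manip
print(manip.hand_in())"
```

```text
the job is handed in; nothing more can be done
None
```

The violet-wafer carrier was set down on the ledge, released, slid by its knob until it met the end stop (12 N contact; rear edge at base x −19.8 mm, −20 mm expected), and let go; the job was handed in at about 19 s.

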